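# Refit the lift-out panel of a shop shelf

## Robot

A 7-joint arm with a two-finger parallel gripper is mounted at the origin on the work surface. World frame = base frame: x ahead of the robot, y to its left, z up, the work surface at z = 0. Lengths are in mm, angles in rad, forces in N, time in s.
With the tool pointing down it reaches from about 425 to 875 mm from the base axis. Payload 8.4 kg.
Tool frame: the origin (TCP) lies between the finger pads; the fingertips stand 14 mm ahead of it and the grasp point (between the pads) lies 5 mm behind it; z points along the fingers, y is the direction in which the jaws open and shut (so a half turn about z gives the same grasp; the last joint's range is limited). The gripper opens to 87 mm and grips with 3 to 60 N. Pads are 19 mm wide; open, the fingers measure 117 mm over their backs; the gripper's body (75 mm by 190 mm) begins 51 mm behind the grasp point.
Start: joints at [-1.381, 0.333, 0.04, 1.465, -0.013, 1.343, -0.059], TCP at [185.123, 623.052, 236.546] pointing down, gripper open.
Joint ranges: [-2.58, 2.58], [-0.38, 2.09], [-1.3, 1.39], [0.25, 2.4], [-1.5, 4.64], [0.08, 2.09], [-2.65, 2.65]. Speed limits (rad/s): [2.22, 2.22, 2.79, 2.79, 3.14, 3.14, 3.14].

## Interface

Orientations are given as a unit quaternion [x, y, z, w].
In Python, from bench import * gives the robot as it stands.
- The arm moves only by the tool move_arm, never from a script. Its argument "series" is one flat list of numbers, 6 for each row, row after row: the shift along the tool's x, y, z in cm, then the turn, a rotation vector about the tool's x, y, z in degrees. In form: [tx, ty, tz, rx, ry, rz, tx, ty, tz, rx, ry, rz, ...]. A call has 1 to 5 rows; each row shifts and turns the commanded pose from where the row before left it, along the tool's axes as they then stand; what a row does not reach is not made up. A row lasts 1/8 s, in which the tool goes at most 62.5 mm and 10.7 degrees, less where a joint would pass 70% of its speed; a pose out of reach is approached as far as the arm can. A call with a gripper value outside its range is refused whole. "fingers" is the opening, from 0 (shut) to 1 (fully open), set as the call begins (left out, the last holds). The fingers move at their own pace and stop on an object; "squeeze" is the grip in N (left out, the last holds). Time passes only in rows, so rows that do not move let the fingers close. It gives the time, the measured TCP pose, the force and the opening at its end, in the units of the state.
- observe(): the state, without advancing time (a new reading comes with each control period).
- camera(name): name is "scene" or "top" or "wrist"; returns the picture (420x560x3 uint8, red, green, blue); there is no depth.
- camera_params(name): a dict with "camera_matrix" (3x3 intrinsics, pixels), "dist" ([k1, k2, p1, p2, k3] as OpenCV has them; the pictures are not rectified), "world_to_cam" (4x4, takes a point from world to camera coordinates). Camera axes: x right, y up, looking along -z (the intrinsics and any distortion apply to the point x, -y, -z); pixel columns grow to the right and rows downward; lengths in mm; the calibration is good to about 2 mm. A picture is of the moment at which its call begins: read the wrist's pose just before it. camera_params takes no time and is no camera call; for the wrist camera it gives the pose at the moment of the call.
- sign_off(): hands the job in, once; it reports no verdict.
Trained networks look in the newest picture that a camera, given by its name, has taken for a name from the list of things; names that differ only in an ending like _2 or _b are one class to them, and where a whole thing is asked for, a point or a joint stands for the part that bears it (a point fixed in the world has none). Each returns a list of dicts, best first, with "conf" (0 to 1); they miss things now and then, are a little off and sometimes report something else, mostly with a low value. They report only what shows in the picture. A call takes as long as a camera call. They do not tell look-alikes from the thing itself.
- recognise(camera, target): "at" ([x, y, z] in mm, in world coordinates, good to about 4 mm: the middle of the surface that is visible of it).
- outline_of(camera, target): "region" (420x560 bool, what is visible of it).
- landmark_of(camera, target): "at" ([x, y, z] in mm, in world coordinates, good to about 4 mm: a listed point, or the origin of a listed thing).
The state is a dict: "time": time; "qpos": joint angles; "joint_vel": joint speeds; "tau": joint torques, N m; "tool_pos": TCP position; "eef_rot": TCP orientation; "force": force on the tool from outside, world axes, zero at the start; "ft_torque": the same for the moment, N m; "opening": opening from 0.0 (shut) to 1.0 (fully open).
Only numpy, scipy, OpenCV 4.12 (cv2) and the standard library are available. Lean on these libraries where they do the work, as an engineer would, in place of code of your own. Each camera call takes 0.05 s, during which the arm holds its last target.

## Task

The loose metal panel has been left lying askew on the shelf deck beside its shallow rectangular opening. Get it back into the opening (pushing it against the shelf's rear upstand squares it up, and it can then slide along until it drops in) and press its raised end down so that it sits fully home, level and flush with the deck. Leave the carton, the can and the jar standing where they are.

Things in the scene. Friction and masses are not known exactly. Their poses are not given: they have to be found in the camera images.
- deck: White shelf deck fixed on the bench, 250 (x) x 540 (y) mm, top surface 42 mm above the bench. Origin: centre of its underside, at z = 0. x points to its rear (away from the robot), y to the left along it; turned up to 0.3 rad. An upstand 15 mm thick rises 26 mm above the top along the whole rear edge. Wire dividers 43 mm high along both ends (y = -262 and 262 mm).
- seat (a point): Centre of the flat grey floor of the opening in the deck, 10 mm below the deck's top (deck x 40, y -90, z 32 mm); axes as the deck. The opening is 140 mm (x) by 120 mm (y), 10 mm deep: deck x -30 to 110, y -150 to -30 mm. Its rear side is the face of the upstand itself.
- upstand (a point): Point at the foot of the upstand's front face, level with the deck's top, midway along the deck (deck x 110, y 0, z 42 mm); axes as the deck. A panel against this face, sliding to deck -y, runs straight into the opening: leading end dips first, and the opening's right (-y) side stops it. Panel and deck are smooth metal (friction about 0.25).
- panel: Loose flat aluminium panel, grid of dark dots on top, 136 (x) x 117 (y) x 10 mm, 0.25 to 0.5 kg. Origin: centre of its underside. Starts flat on the deck's top, left of the opening (85 to 125 mm along y, 20 to 50 mm in front along x), yawed up to 0.25 rad. Fits with 4 mm play along x, 3 mm along y. Once dropped in, its left (+y) end stays raised about 7 mm on the two studs until pressed.
- stud_near (a joint): Stiff black push-down stud, 12 mm across, in the floor of the opening, 15 mm from its left (+y) side, 43 mm in front of its middle (deck x -3, y -45 mm). Value 0: top 6.5 mm above the floor; 0.0065: level with it; 0.0072: its stop. Takes about 4 N to sink and stays where pushed (no spring); it bears the panel's weight.
- stud_far (a joint): The same kind of stud, 43 mm behind the middle of the opening (deck x 83, y -45 mm).
- carton: Bystander: upright cardboard carton 50 x 65 x 120 mm high on the deck's right end, right of the opening. Origin: centre of its underside.
- can: Bystander: can, 66 mm across, 85 mm high, on the deck's left end. Origin: centre of its underside.
- jar: Bystander: jar, 64 mm across, 95 mm high, on the bench in front of the deck. Origin: centre of its underside.
Mind the look-alikes: they are no part of the job. There is more than one size of the panel; the one meant has the size given above.

How it is judged:
By the outcome, as a careful person would: the job done as asked, in the order asked, and still so for the second after the job is handed in, with the robot touching nothing.
It also fails if it takes over 70 s, if anything falls off the work surface, if the arm or the gripper's body presses on something with over 40 N, if the wrist force passes 120 N, or if a joint passes its speed limit or range.

## Working session

There is one attempt and no reset: what is moved stays moved. The work goes in short steps, Python scripts to look and compute and a tool call to move; the robot and the scene stay as the last step left them, time stands still between calls to the robot, and variables do not carry over. Pictures are saved under pics/ and viewed, and the job is handed in when it is done.

Besides the shell and the picture viewer there is one more tool, called after "Request:" as name(argument=value, ...), one argument or row to a line, values as JSON. move_arm: Moves the arm, as the interface text tells. Its arguments: {"type":"object","properties":{"series":{"type":"array"},"fingers":{"type":"number"},"squeeze":{"type":"number"}},"required":["series"]}

```bash
mkdir -p pics; ls; python3 - <<'E'
from bench import *
import cv2,numpy as np
s=observe();print(s)
for n in ["scene","top"]:
    im=camera(n);cv2.imwrite(f"pics/{n}0.png",cv2.cvtColor(im,cv2.COLOR_RGB2BGR))
    for t in ["deck","seat","upstand","panel","carton","can","jar"]:
        try: print(n,t,[(np.round(d["at"],1).tolist(),round(d["conf"],2)) for d in landmark_of(n,t)][:4])
        except Exception as e: print(n,t,e)
print(observe()["time"])
E
```

```text
pics
{'time': 0.0, 'qpos': array([-1.38120552,  0.33388569,  0.03986264,  1.46628276, -0.01341682,
        1.34329258, -0.05850378]), 'joint_vel': array([-6.06658948e-04, -1.38547005e-04, -3.82591189e-04,  8.44739429e-05,
       -1.63833670e-04, -2.07765088e-04,  1.53490643e-03]), 'tau': array([-3.98683123e-04, -6.56353927e+01,  1.33456752e+00, -4.03804493e+01,
       -5.97363780e-02,  4.44864028e-02,  1.63296759e-04]), 'tool_pos': array([185.00224953, 622.64609515, 235.66976931]), 'eef_rot': array([ 1.43901238e-01,  9.89591730e-01, -7.98054818e-04, -7.15560601e-05]), 'force': array([-0.25006959, -0.32929411, -0.05721507]), 'ft_torque': array([ 0.01465317, -0.00888007, -0.02723725]), 'opening': 0.9942149130517919}
scene deck []
scene seat [([578.0, -154.1, 33.8], 0.97)]
scene upstand [([666.2, -78.3, 44.1], 0.91), ([578.0, -153.3, 34.2], 0.32)]
scene panel [([568.8, -34.8, 40.2], 0.98), ([224.9, 295.3, 1.4], 0.77), ([795.8, 42.4, 0.2], 0.71)]
scene carton [([525.8, -267.2, 42.6], 0.56)]
scene can [([568.5, 163.8, 44.8], 0.55)]
scene jar [([333.5, -225.5, -2.0], 0.56)]
top deck []
top seat [([577.2, -153.2, 33.0], 0.65)]
top upstand [([662.3, -73.8, 44.5], 0.95)]
top panel [([566.2, -38.1, 40.5], 0.97), ([791.0, 48.3, 0.3], 0.64)]
top carton [([529.1, -265.9, 44.8], 0.68)]
top can [([569.7, 163.4, 45.1], 0.65)]
top jar [([334.0, -227.2, 2.5], 0.84)]
0.8
```

View pics/scene0.png

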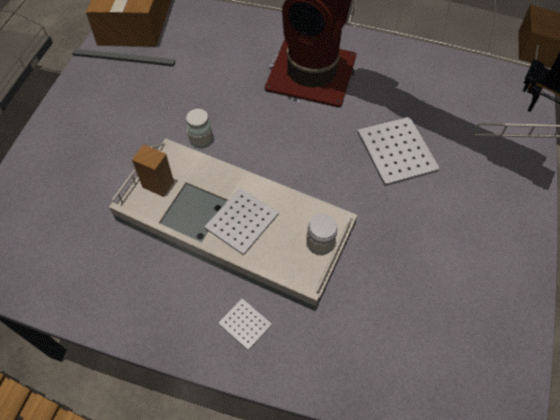

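View pics/top0.png

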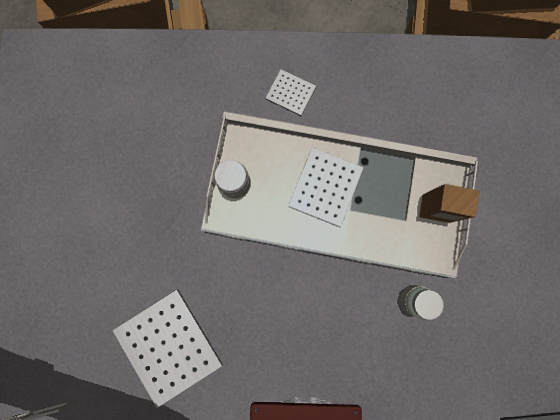

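The top picture shows three dotted panels: one on the deck at (327,187), a large one on the bench at (167,347) and a small one at (291,92). The deck one is the likely choice. I'll check it in a close crop and measure its size and the deck's edges.

```bash
cat > h.py <<'E'
from bench import *
import cv2,numpy as np
from scipy.spatial.transform import Rotation as R
def px2w(n,px,z,P=None):
    P=P or camera_params(n); K=np.array(P["camera_matrix"],float);d=np.array(P["dist"],float);T=np.array(P["world_to_cam"])
    u=cv2.undistortPoints(np.array(px,float).reshape(-1,1,2),K,d)[:,0]
    r=np.c_[u[:,0],-u[:,1],-np.ones(len(u))]@T[:3,:3]; c=-T[:3,:3].T@T[:3,3]
    return c+r*((z-c[2])/r[:,2])[:,None]
def w2px(n,p,P=None):
    P=P or camera_params(n);T=np.array(P["world_to_cam"]);q=np.atleast_2d(p)@T[:3,:3].T+T[:3,3]
    q=q*[1,-1,-1]
    return cv2.projectPoints(q,np.zeros(3),np.zeros(3),np.array(P["camera_matrix"],float),np.array(P["dist"],float))[0][:,0]
def shot(n,name,crop=None,s=1,dr=None):
    im=cv2.cvtColor(camera(n),cv2.COLOR_RGB2BGR)
    if crop: im=im[crop[1]:crop[3],crop[0]:crop[2]]
    im=cv2.resize(im,None,fx=s,fy=s,interpolation=cv2.INTER_CUBIC)
    if dr is not None:
        for poly in dr: 
            p=poly-(np.array(crop[:2]) if crop else 0); cv2.polylines(im,[np.int32((p+.5)*s)],True,(0,0,255),1)
    cv2.imwrite(f"pics/{name}.png",im)
def rect(n,t,z,pick=None):
    out=[]
    for d in outline_of(n,t):
        m=d["region"].astype(np.uint8);c=max(cv2.findContours(m,0,cv2.CHAIN_APPROX_NONE)[0],key=len)[:,0]
        w=px2w(n,c,z)[:,:2]; out.append((d["conf"],c.mean(0).round(),cv2.minAreaRect(w.astype(np.float32))))
    return out
E
python3 - <<'E'
from h import *
shot("top","crop1",(190,90,500,290),2.5)
for n in ["top","scene"]:
    camera(n)
    for o in rect(n,"panel",52): print(n,o)
    for o in rect(n,"deck",42): print(n,"deck",o)
E
```

```text
top (0.86, array([326., 187.]), ((567.1593017578125, -32.02806091308594), (117.05715942382812, 137.80813598632812), 69.30271911621094))
top (0.82, array([291.,  92.]), ((773.7799682617188, 46.29907989501953), (86.48861694335938, 77.86407470703125), 63.65635299682617))
top (0.62, array([167., 348.]), ((232.03485107421875, 283.5252685546875), (180.1895294189453, 158.3478546142578), 33.86073684692383))
top deck (0.62, array([353., 195.]), ((554.5343627929688, -63.861053466796875), (561.8584594726562, 270.18756103515625), 80.78424072265625))
scene (0.78, array([398., 151.]), ((257.5209655761719, 293.87744140625), (184.9665985107422, 160.8341827392578), 33.603965759277344))
scene (0.77, array([242., 221.]), ((570.85595703125, -29.70989227294922), (120.76630401611328, 139.73175048828125), 70.32427215576172))
scene (0.6, array([245., 324.]), ((808.2794799804688, 54.77781677246094), (89.14293670654297, 76.74129486083984), 63.77790451049805))
scene deck (0.86, array([228., 218.]), ((559.8485717773438, -66.88027954101562), (564.5709228515625, 272.7041015625), 80.5679702758789))
```

View pics/crop1.png

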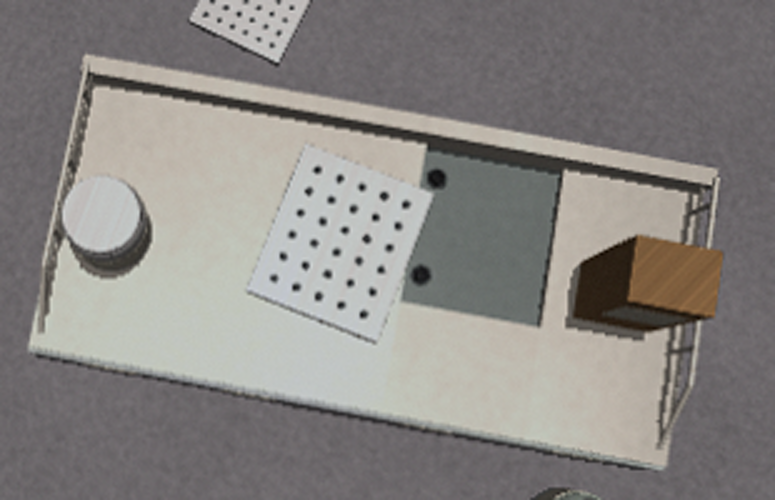

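The crop shows the deck panel at crop pixel (340,245). It measures 117 x 138 mm, so it is the one meant; the others are 78 x 86 and 158 x 180. Next I'll fit the deck pose.

```bash
cat >> h.py <<'E'
def DW(x,y,z,D):  # deck mm-> world
    c,s=np.cos(D[2]),np.sin(D[2]); return np.array([D[0]+c*x-s*y,D[1]+s*x+c*y,z])
def WD(p,D):
    c,s=np.cos(D[2]),np.sin(D[2]); dx,dy=p[0]-D[0],p[1]-D[1]; return np.array([c*dx+s*dy,-s*dx+c*dy])
def model(n,D,P=None):
    q=[[(-30,-150,42),(-30,-30,42),(110,-30,42),(110,-150,42)],[(-125,-270,42),(-125,270,42),(110,270,42),(110,-270,42)],[(110,-270,68),(110,270,68),(125,270,68),(125,-270,68)]]
    return [w2px(n,np.array([DW(*a,D) for a in k]),P) for k in q]
E
python3 - <<'E'
from h import *
from scipy.optimize import least_squares
# crop px -> img
o=lambda a,b:(190+a/2.5-.5,90+b/2.5-.5)
obs=[((-30,-150,42),o(541,326)),((-125,270,42),o(32,347)),((-125,-270,42),o(665,466)),((125,270,68),o(86,56)),((125,-270,68),o(718,170))]
P=camera_params("top")
f=lambda D:np.concatenate([w2px("top",DW(*a,D),P)[0]-b for a,b in obs])
r=least_squares(f,[555,-65,-.16]);print(r.x,r.fun.round(1))
D=r.x
shot("top","ov1",(190,90,500,290),2.5,model("top",D)); shot("scene","ov2",(90,120,380,320),2.7,model("scene",D))
for p in [(662.3,-73.8),(666.2,-78.3),(577.2,-153.2),(578,-154)]:print(WD(p,D))
print("panel",WD((567.2,-32),D),"can",WD((569,163.5),D),"carton",WD((527.5,-266.5),D))
E
```

```text
[ 5.54396174e+02 -5.90847151e+01 -1.60328814e-01] [ 0.3  0.7 -1.1  0.1  0.9  0.1 -0.5 -0.6  0.4 -0.4]
[108.86913233   2.69951112]
[113.43750687  -1.12016871]
[ 37.53619237 -89.26777479]
[ 38.45364649 -89.92980041]
panel [ 8.31573512 28.78138818] can [-21.11751989 222.06142724] carton [   6.56113322 -209.04893236]
```

View pics/ov1.png

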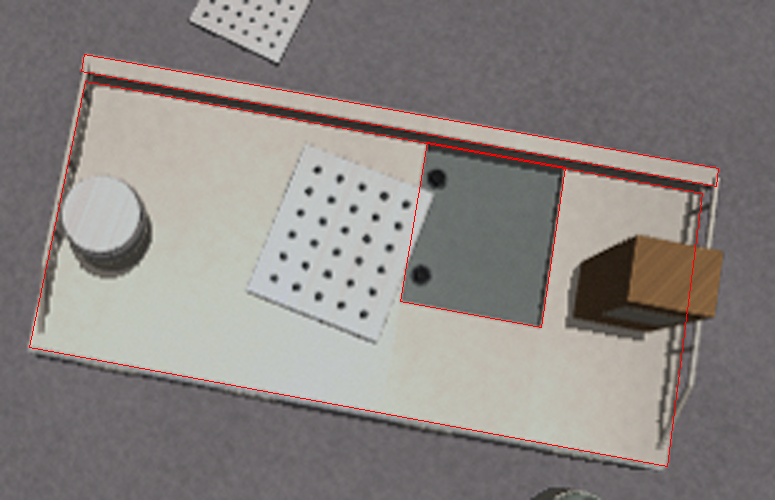

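View pics/ov2.png

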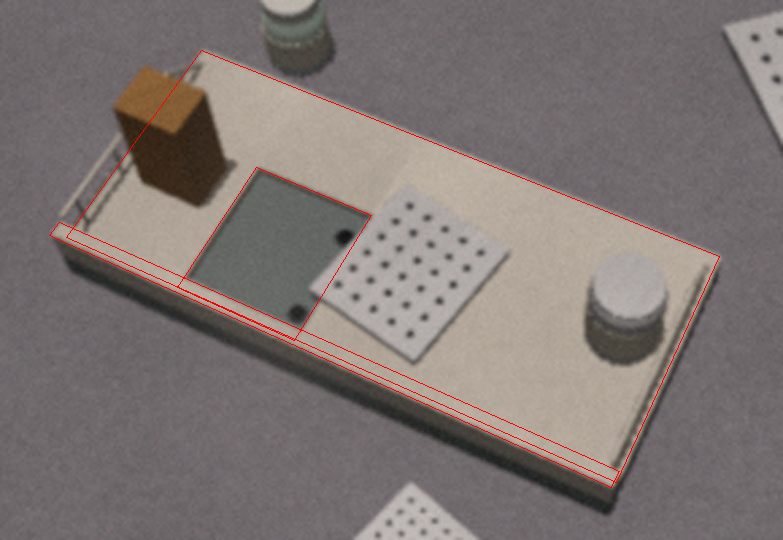

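The overlay lines up with the deck and opening in both pictures. Deck pose is (554.4, -59.1, -0.160 rad) and the panel is at deck (8, 29), turned about -0.2 rad relative to it. Next I'll work out the moves.

```bash
cat >> h.py <<'E'
D=np.array([554.4,-59.1,-0.160])
def st():
    s=observe();p=s["tool_pos"];Rm=R.from_quat(s["eef_rot"]);m=Rm.as_matrix()
    print("t",round(s["time"],2),"deck",WD(p,D).round(1),"z",p[2].round(1),"jaw-ang-deck",np.degrees(np.arctan2(m[1,1],m[0,1])-D[2]).round(1),"tilt",m[:,2].round(3),"F",s["force"].round(1),"open",round(s["opening"],2),"q",s["qpos"].round(2));return s,Rm
def to(pw,jaw,Rm=None,p=None):
    """delta in tool axes (cm, deg) to world pos pw with jaw (tool y) along angle jaw deg in deck frame, pointing down"""
    s=observe(); p=s["tool_pos"] if p is None else p; Rm=Rm or R.from_quat(s["eef_rot"])
    a=np.radians(jaw)+D[2]; y=np.array([np.cos(a),np.sin(a),0]);z=np.array([0,0,-1.]);x=np.cross(y,z)
    Rt=R.from_matrix(np.c_[x,y,z]); d=Rm.inv().apply(np.array(pw)-p)/10; r=(Rm.inv()*Rt).as_rotvec(degrees=True)
    print("d_cm",d.round(2),"rot",r.round(2)); return Rt
E
python3 - <<'E'
from h import *
st()
t=DW(-95,28.8,236,D);print(t)
w=np.array([420,380,236.]);Rt=to(w,90);to(t,90,Rt,w)
E
```

```text
t 1.25 deck [-473.2  614.6] z 236.6 jaw-ang-deck 82.6 tilt [-0. -0. -1.] F [ 0.  -0.6  0.2] open 1.0 q [-1.38  0.33  0.04  1.47 -0.01  1.34 -0.06]
[465.20177243 -15.53262461 236.        ]
d_cm [-29.44 -16.61   0.06] rot [-0.   -0.   -7.39]
d_cm [-10.76 -38.33   0.  ] rot [0. 0. 0.]
```

Request:
move_arm(
  series=[-4.9,-2.77,0,0,0,0,-4.9,-2.77,0,0,0,0,-4.9,-2.77,0,0,0,0,-4.9,-2.77,0,0,0,0,-4.9,-2.77,0,0,0,0],
  fingers=0.6,
)

```text
time: 1.88
tool_pos: [381.7, 419.1, 236.8]
eef_rot: [0.144, 0.99, 0.0, 0.0]
force: [0.2, 0.8, 1.4]
opening: 0.615
```

Request:
move_arm(
  series=[-4.9,-2.77,0,0,0,0,0,0,0,0,0,-7.4,-1.35,-4.8,0,0,0,0,-1.35,-4.8,0,0,0,0,-1.35,-4.8,0,0,0,0],
)

```text
time: 2.5
tool_pos: [436.8, 229.8, 236.7]
eef_rot: [0.08, 0.997, 0.0, 0.0]
force: [0.3, -0.1, 0.7]
opening: 0.598
```

Request:
move_arm(
  series=[-1.35,-4.8,0,0,0,0,-1.35,-4.8,0,0,0,0,-1.35,-4.8,0,0,0,0,-1.35,-4.8,0,0,0,0,-1.3,-4.7,0,0,0,0],
)

```text
time: 3.12
tool_pos: [464.9, -16.9, 236.9]
eef_rot: [0.08, 0.997, 0.0, 0.0]
force: [1.6, 0.5, 0.8]
opening: 0.599
```

```bash
python3 - <<'E'
from h import *
st()
to(DW(-95,28.8,60,D),90)
E
```

```text
t 3.12 deck [-95.1  27.4] z 236.9 jaw-ang-deck 90.0 tilt [ 0.001  0.001 -1.   ] F [1.6 0.5 0.8] open 0.6 q [-0.65 -0.08  0.57  1.92  0.05  1.29  1.31]
d_cm [ 0.    0.13 17.69] rot [0.04 0.04 0.01]
```

Request:
move_arm(
  series=[0,0.1,5,0,0,0,0,0,5,0,0,0,0,0,4,0,0,0,0,0,2.5,0,0,0,0,0,1,0,0,0],
)

```text
time: 3.75
tool_pos: [464.3, -14.4, 60.5]
eef_rot: [0.08, 0.997, -0.0, -0.001]
force: [0.7, 0.3, 0.1]
opening: 0.599
```

```bash
python3 - <<'E'
from h import *
st()
shot("scene","s3",(90,120,380,320),2.7)
E
```

```text
t 3.75 deck [-96.1  29.8] z 60.5 jaw-ang-deck 90.0 tilt [-0.002 -0.001 -1.   ] F [0.7 0.3 0.1] open 0.6 q [-0.62  0.15  0.59  2.12 -0.1   0.9   1.45]
```

View pics/s3.png

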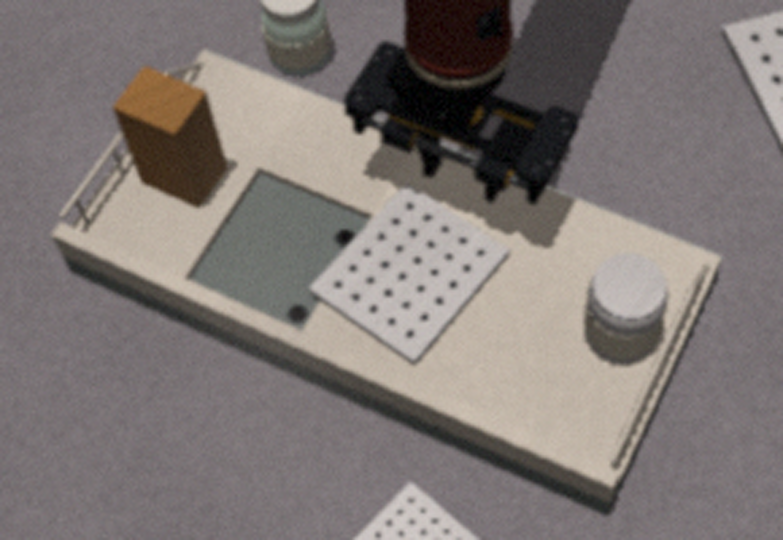

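The picture shows both fingers standing in front of the panel's front edge, at about (430,165) and (495,190), with the body clear of the can and jar. I'll push toward the rear, gently at the end.

Request:
move_arm(
  series=[-1.2,0,0,0,0,0,-1,0,0,0,0,0,-1,0,0,0,0,0,-0.8,0,0,0,0,0,-0.6,0,0,0,0,0],
)

```text
time: 4.42
tool_pos: [510.9, -21.7, 61.6]
eef_rot: [0.08, 0.997, -0.0, -0.0]
force: [-0.6, -0.5, -0.4]
opening: 0.601
```

Request:
move_arm(
  series=[-0.3,0,0,0,0,0,-0.3,0,0,0,0,0,-0.2,0,0,0,0,0,-0.2,0,0,0,0,0,-0.1,0,0,0,0,0],
)

```text
time: 5.05
tool_pos: [521.3, -23.2, 61.6]
eef_rot: [0.08, 0.997, 0.0, -0.0]
force: [-0.9, -0.3, -0.6]
opening: 0.604
```

```bash
python3 - <<'E'
from h import *
st()
shot("scene","s4",(90,120,380,320),2.7)
E
```

```text
t 5.05 deck [-38.4  30.2] z 61.6 jaw-ang-deck 90.0 tilt [-0.  0. -1.] F [-0.9 -0.3 -0.6] open 0.6 q [-0.56  0.27  0.59  1.99 -0.19  0.93  1.54]
```

View pics/s4.png

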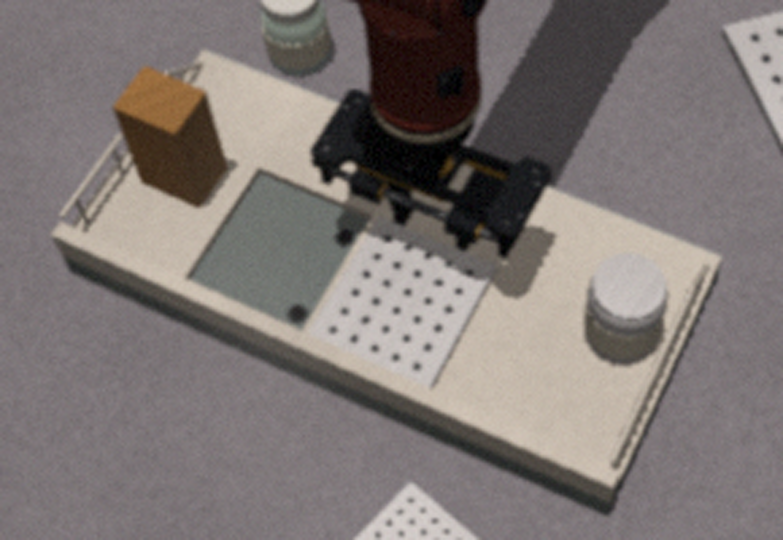

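The panel is nearly square now, its rear edge hidden behind the upstand at about (380,355). No contact force yet, so I'll keep going.

Request:
move_arm(
  series=[-0.1,0,0,0,0,0,-0.1,0,0,0,0,0,-0.1,0,0,0,0,0],
)

```text
time: 5.48
tool_pos: [522.2, -23.4, 61.0]
eef_rot: [0.08, 0.997, 0.0, -0.002]
force: [-10.0, 2.0, 4.0]
opening: 0.598
```

Request:
move_arm(
  series=[-0.1,0,0,0,0,0,-0.1,0,0,0,0,0,0,0,0,0,0,0],
)

```text
time: 5.85
tool_pos: [522.4, -23.5, 60.3]
eef_rot: [0.08, 0.997, 0.0, -0.004]
force: [-14.6, 2.9, 6.8]
opening: 0.599
```

```bash
python3 - <<'E'
from h import *
st()
shot("top","t4",(190,90,500,290),2.5,model("top",D))
E
```

```text
t 5.85 deck [-37.3  30. ] z 60.3 jaw-ang-deck 90.0 tilt [-0.008  0.001 -1.   ] F [-14.6   2.9   6.8] open 0.6 q [-0.55  0.28  0.59  1.98 -0.19  0.94  1.54]
```

View pics/t4.png

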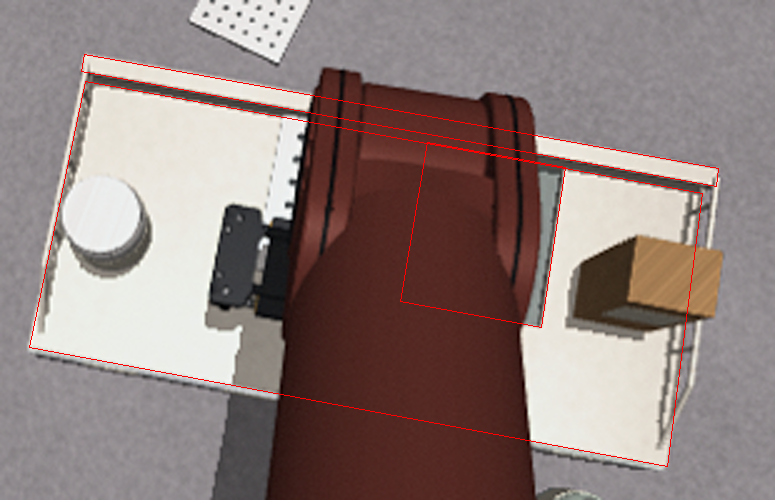

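The force rose to 15 N, so the panel is against the upstand. I'll back off, lift, and turn a quarter so I can look and then push along.

Request:
move_arm(
  series=[1.5,0,0,0,0,0,0.5,0,0,0,0,0,0,0,-4,0,0,0,0,0,-5,0,0,0,0,0,-4,0,0,0],
)

```text
time: 6.52
tool_pos: [507.0, -21.1, 193.9]
eef_rot: [0.08, 0.997, 0.0, 0.001]
force: [0.4, 0.5, -0.7]
opening: 0.604
```

Request:
move_arm(
  series=[0,5,0,0,0,-10,0,5,0,0,0,-10,0,0,0,0,0,-10,0,0,0,0,0,-10,0,0,0,0,0,-10],
)

```text
time: 7.15
tool_pos: [514.0, 78.6, 191.9]
eef_rot: [-0.352, 0.936, -0.0, 0.001]
force: [-0.0, 0.1, 0.8]
opening: 0.601
```

Request:
move_arm(
  series=[0,0,0,0,0,-10,0,0,0,0,0,-10,0,0,0,0,0,-10,0,0,0,0,0,-10,0,0,0,0,0,0],
)

```text
time: 7.78
tool_pos: [513.2, 75.3, 186.2]
eef_rot: [-0.592, 0.806, -0.002, -0.008]
force: [-1.5, -0.4, -0.8]
opening: 0.6
```

```bash
python3 - <<'E'
from h import *
st(); 
Pm=lambda x,y,n:w2px(n,np.array([DW(x+a*68,y+b*58.5,52,D) for a,b in [(-1,-1),(-1,1),(1,1),(1,-1)]]))
shot("scene","s5",(90,120,380,320),2.7)
for n in ["scene","top"]:
    camera(n)
    for o in rect(n,"panel",52)[:3]: print(n,o, WD(o[2][0],D))
    print([WD(d["at"],D).round(1) for d in landmark_of(n,"panel")])
to(DW(42,118,170,D),180)
E
```

```text
t 7.78 deck [-62.1 126.1] z 186.2 jaw-ang-deck 171.8 tilt [-0.009 -0.013 -1.   ] F [-1.5 -0.4 -0.8] open 0.6 q [-0.47  0.11  0.25  1.85 -0.02  1.2   2.62]
scene (0.66, array([239., 232.]), ((599.0694580078125, -25.85589599609375), (118.50080108642578, 128.58111572265625), 80.70494842529297)) [38.80251665 39.93614442]
scene (0.65, array([225., 217.]), ((564.7593994140625, -65.73477172851562), (560.6494750976562, 265.2940368652344), 80.7541732788086)) [11.28412167 -4.89958673]
scene (0.62, array([245., 324.]), ((808.4906616210938, 54.92674255371094), (89.35254669189453, 76.20189666748047), 64.57799530029297)) [232.67869747 153.05157981]
[array([-383.2,  296.4]), array([42.8, 37.1]), array([219.2, 141.9])]
top (0.92, array([167., 348.]), ((231.45547485351562, 283.68023681640625), (179.36749267578125, 154.84432983398438), 33.151023864746094)) [-373.43077883  286.9510594 ]
top (0.59, array([340., 170.]), ((597.1145629882812, -51.89368438720703), (72.57051086425781, 136.35025024414062), 82.36045837402344)) [41.0208847  13.91947896]
top (0.47, array([406., 197.]), ((536.5475463867188, -166.08419799804688), (341.47662353515625, 262.2716979980469), 80.87399291992188)) [  -0.57989872 -108.46194005]
[array([-386.2,  295. ]), array([40.3, 36.1]), array([   9.5, -207.6])]
d_cm [ -0.59 -10.47   1.58] rot [ 0.35 -0.85 -8.12]
```

View pics/s5.png

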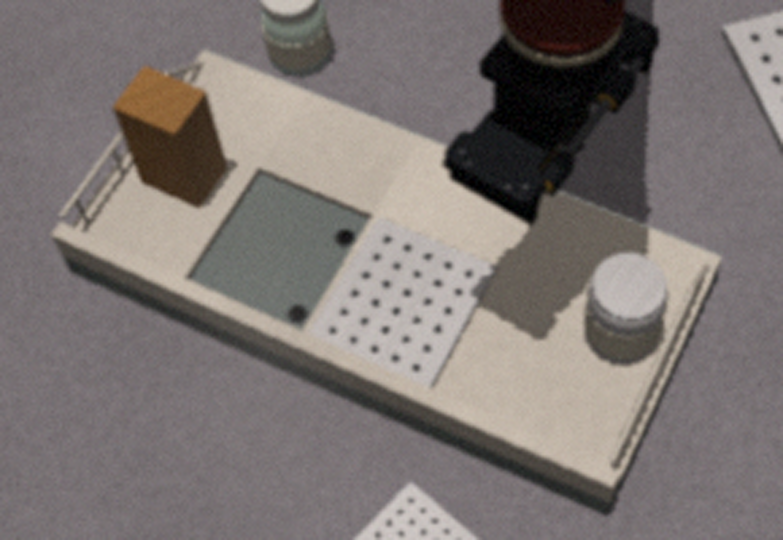

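The panel is square against the upstand at deck (42, 37). The last joint went close to its limit (2.62), so I'll turn back the other way to the equivalent half-turn.

Request:
move_arm(
  series=[0,0,0,0,0,10,0,0,0,0,0,10,0,0,0,0,0,10,0,0,0,0,0,10,0,0,0,0,0,10],
)

```text
time: 8.75
tool_pos: [513.0, 76.4, 186.3]
eef_rot: [-0.194, 0.981, -0.005, -0.006]
force: [-0.4, -0.1, 0.2]
opening: 0.601
```

Request:
move_arm(
  series=[0,0,0,0,0,10,0,0,0,0,0,10,0,0,0,0,0,10,0,0,0,0,0,10,0,0,0,0,0,10],
)

```text
time: 9.38
tool_pos: [513.1, 76.4, 186.3]
eef_rot: [0.239, 0.971, -0.007, -0.003]
force: [-0.1, -0.3, -0.7]
opening: 0.603
```

Request:
move_arm(
  series=[0,0,0,0,0,10,0,0,0,0,0,10,0,0,0,0,0,10,0,0,0,0,0,10,0,0,0,0,0,10],
)

```text
time: 10.0
tool_pos: [513.0, 76.4, 186.4]
eef_rot: [0.627, 0.779, -0.008, 0.0]
force: [0.6, -0.1, 0.3]
opening: 0.601
```

```bash
python3 - <<'E'
from h import *
st(); to(DW(42,118,170,D),0)
E
```

```text
t 10.0 deck [-62.4 127.2] z 186.4 jaw-ang-deck 21.6 tilt [-0.009 -0.013 -1.   ] F [ 0.6 -0.1  0.3] open 0.6 q [-0.62  0.11  0.41  1.86 -0.03  1.2   0.01]
d_cm [-4.67  9.39  1.57] rot [-0.57  0.73 21.56]
```

Request:
move_arm(
  series=[0,0,0,-0.6,0.7,0,0,0,0,0,0,10.5,0,0,0,0,0,10.5,-0.3,5,0,0,0,0.5,-0.3,5,0,0,0,0],
)

```text
time: 10.62
tool_pos: [612.3, 55.6, 186.6]
eef_rot: [0.757, 0.653, 0.001, -0.001]
force: [-0.1, 0.5, 1.3]
opening: 0.603
```

```bash
python3 - <<'E'
from h import *
st(); to(DW(42,118,60,D),0)
E
```

```text
t 10.62 deck [ 38.9 122.4] z 186.6 jaw-ang-deck 0.7 tilt [-0.001  0.002 -1.   ] F [-0.1  0.5  1.3] open 0.6 q [-0.54  0.31  0.47  1.64 -0.15  1.23 -0.19]
d_cm [-0.47  0.31 12.66] rot [-0.06 -0.13  0.71]
```

Request:
move_arm(
  series=[-0.4,0.3,0,0,0,0.7,0,0,5,0,0,0,0,0,4,0,0,0,0,0,2.5,0,0,0,0,0,0.9,0,0,0],
)

```text
time: 11.25
tool_pos: [611.7, 51.0, 60.8]
eef_rot: [0.762, 0.647, -0.001, -0.002]
force: [-0.0, 0.6, 0.6]
opening: 0.596
```

```bash
python3 - <<'E'
from h import *
st(); to(DW(42,118,60,D),0)
shot("scene","s6",(90,120,380,320),2.7)
E
```

```text
t 11.25 deck [ 39.  117.8] z 60.8 jaw-ang-deck -0.2 tilt [-0.004  0.001 -1.   ] F [-0.   0.6  0.6] open 0.6 q [-0.51  0.44  0.44  1.76 -0.22  1.   -0.15]
d_cm [0.02 0.3  0.08] rot [-0.25 -0.01 -0.18]
```

View pics/s6.png

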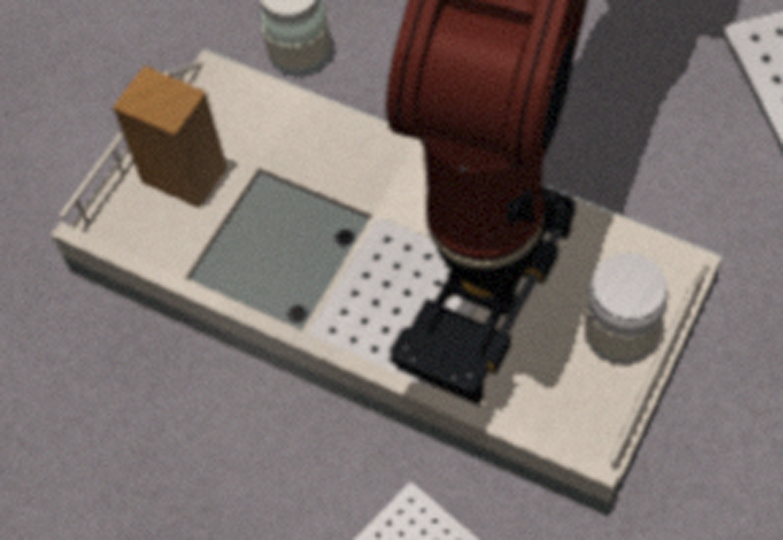

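The fingers now stand along the panel's left edge, near (450,340) in the picture, and are clear of the can. I'll push toward deck -y.

Request:
move_arm(
  series=[-1.0,0.1,0.15,0,0,0,-1,0.1,0,0,0,0,-1,0,0,0,0,0,-1,0,0,0,0,0,-1,0,0,0,0,0],
)

```text
time: 11.92
tool_pos: [606.8, 0.4, 60.7]
eef_rot: [0.763, 0.646, -0.0, -0.001]
force: [-0.3, 1.6, 0.2]
opening: 0.599
```

Request:
move_arm(
  series=[-1,0,0,0,0,0,-1,0,0,0,0,0,-0.7,0,0,0,0,0,-0.5,0,0,0,0,0,0,0,0,0,0,0],
)

```text
time: 12.55
tool_pos: [601.4, -30.9, 60.4]
eef_rot: [0.763, 0.646, -0.001, -0.001]
force: [0.5, -0.8, 1.0]
opening: 0.604
```

```bash
python3 - <<'E'
from h import *
st(); to(DW(42,-20,60,D),0)
shot("scene","s7",(90,120,380,320),2.7)
E
```

```text
t 12.55 deck [41.9 35.4] z 60.4 jaw-ang-deck -0.4 tilt [-0.002  0.001 -1.   ] F [ 0.5 -0.8  1. ] open 0.6 q [-0.4   0.42  0.47  1.79 -0.22  0.99 -0.01]
d_cm [-5.54  0.04  0.04] rot [-0.14 -0.03 -0.38]
```

View pics/s7.png

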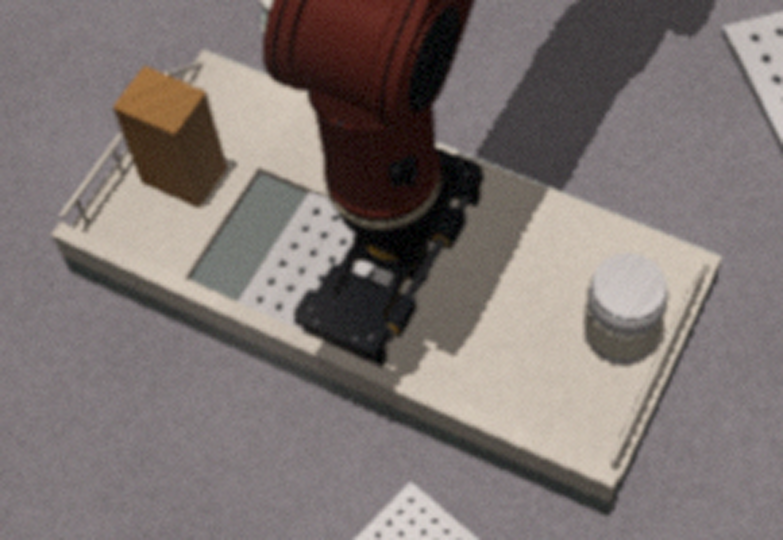

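The panel is running straight along the upstand, its leading edge around (275,245). I'll continue more slowly.

Request:
move_arm(
  series=[-0.8,0,0.1,0,0,-0.4,-0.8,0,0,0,0,0,-0.8,0,0,0,0,0,-0.8,0,0,0,0,0,-0.8,0,0,0,0,0],
)

```text
time: 13.22
tool_pos: [595.0, -70.4, 59.4]
eef_rot: [0.761, 0.649, -0.0, -0.001]
force: [0.6, 1.0, -0.2]
opening: 0.6
```

Request:
move_arm(
  series=[-0.4,0,0,0,0,0,-0.3,0,0,0,0,0,-0.2,0,0,0,0,0,-0.1,0,0,0,0,0],
)

```text
time: 13.72
tool_pos: [593.6, -79.6, 59.4]
eef_rot: [0.761, 0.649, -0.0, -0.001]
force: [0.4, 0.7, -0.4]
opening: 0.598
```

```bash
python3 - <<'E'
from h import *
st(); to(DW(42,-20,60,D),0)
shot("scene","s8",(90,120,380,320),2.7)
E
```

```text
t 13.72 deck [ 41.9 -14. ] z 59.4 jaw-ang-deck 0.1 tilt [-0.002  0.001 -1.   ] F [ 0.4  0.7 -0.4] open 0.6 q [-0.33  0.41  0.48  1.8  -0.23  0.98  0.08]
d_cm [-0.6   0.01 -0.06] rot [-0.14 -0.05  0.06]
```

View pics/s8.png

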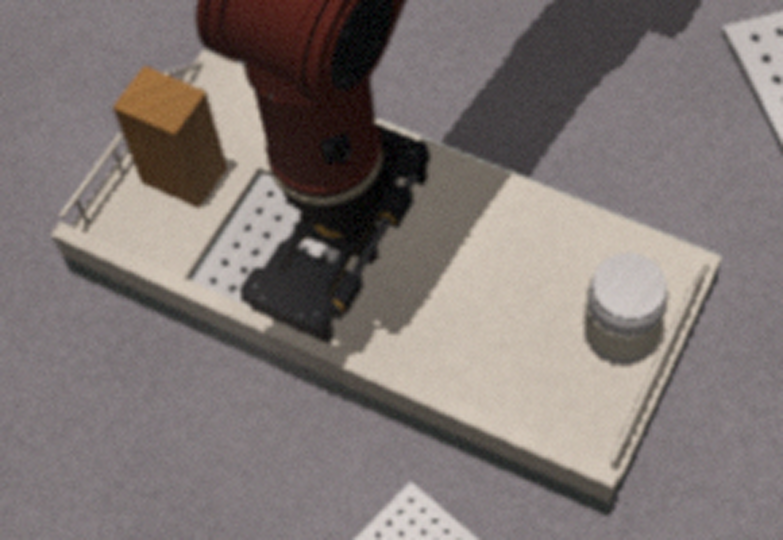

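Request:
move_arm(
  series=[-0.2,0,0,0,0,0,-0.2,0,0,0,0,0,-0.1,0,0,0,0,0],
)

```text
time: 14.15
tool_pos: [592.8, -84.8, 59.4]
eef_rot: [0.761, 0.649, -0.0, -0.001]
force: [-0.0, 1.4, 0.4]
opening: 0.598
```

Request:
move_arm(
  series=[-0.1,0,0,0,0,0,-0.1,0,0,0,0,0,0,0,0,0,0,0],
)

```text
time: 14.52
tool_pos: [592.5, -86.6, 59.4]
eef_rot: [0.761, 0.649, -0.0, -0.001]
force: [0.3, 0.2, 0.3]
opening: 0.597
```

```bash
python3 - <<'E'
from h import *
st(); to(DW(42,-20,60,D),0)
E
```

```text
t 14.53 deck [ 42.  -21.1] z 59.4 jaw-ang-deck 0.1 tilt [-0.002  0.001 -1.   ] F [0.3 0.2 0.3] open 0.6 q [-0.32  0.41  0.48  1.8  -0.23  0.98  0.1 ]
d_cm [ 0.11  0.   -0.06] rot [-0.13 -0.05  0.05]
```

No resistance at y = -21. I'll back off, lift and look.

Request:
move_arm(
  series=[1.5,0,0,0,0,0,2,0,-2,0,0,0,4,0,-3,0,0,0,4.5,0,-3.5,0,0,0,4,0,-3.5,0,0,0],
)

```text
time: 15.15
tool_pos: [617.9, 74.1, 180.6]
eef_rot: [0.761, 0.649, -0.0, -0.001]
force: [0.8, 0.2, -0.7]
opening: 0.601
```

```bash
python3 - <<'E'
from h import *
st(); 
shot("scene","s9",(90,120,380,320),2.7)
shot("top","t9",(190,90,500,290),2.5)
E
```

```text
t 15.15 deck [ 41.5 141.7] z 180.6 jaw-ang-deck 0.1 tilt [-0.002  0.001 -1.   ] F [ 0.8  0.2 -0.7] open 0.6 q [-0.56  0.33  0.46  1.63 -0.15  1.22 -0.22]
```

View pics/s9.png

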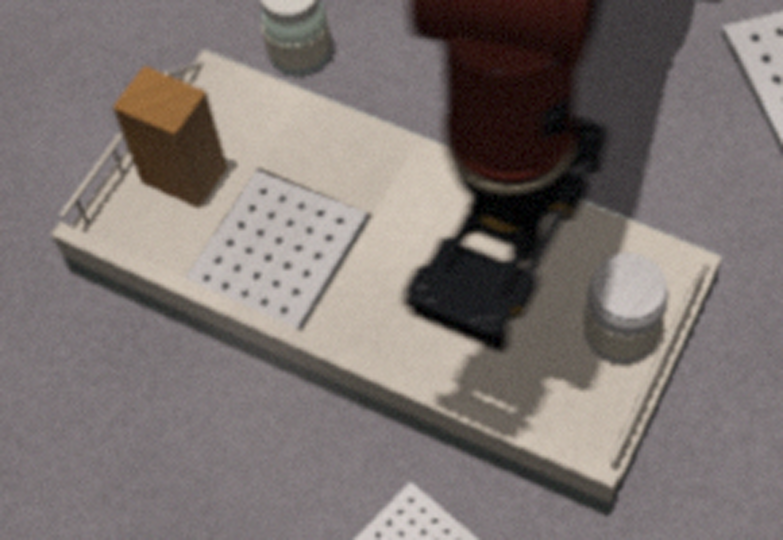

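View pics/t9.png

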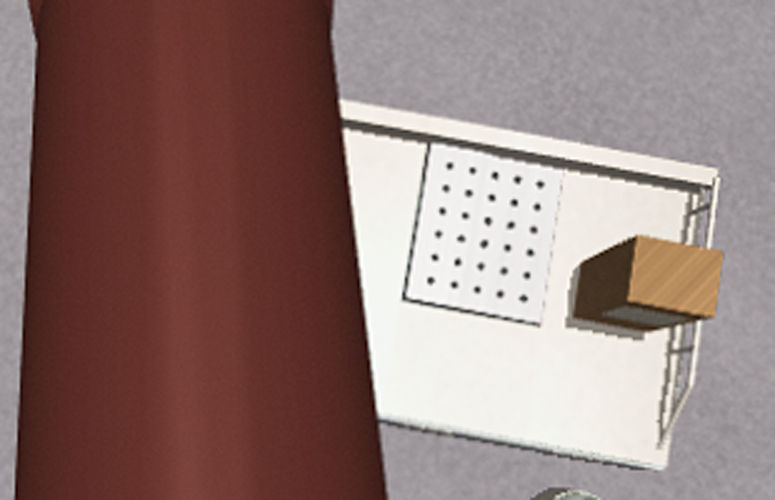

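The panel has dropped in, with a dark gap of about 3 mm on its left, at (415,220) in the top crop. I'll open the fingers so one stands over each stud and press both together.

Request:
move_arm(
  series=[-5,0,0,0,0,0,-5,0,0,0,0,0,-4,0,0,0,0,0,-3,0,0,0,0,0,-1.9,0,0,0,0,0],
  fingers=0.8,
)

```text
time: 15.88
tool_pos: [587.6, -116.7, 179.1]
eef_rot: [0.762, 0.648, -0.001, -0.001]
force: [-0.0, -0.9, 0.1]
opening: 0.795
```

Request:
move_arm(
  series=[0,0,4,0,0,0,0,0,4,0,0,0,0,0,2,0,0,0,0,0,0.7,0,0,0,0,0,0,0,0,0],
)

```text
time: 16.5
tool_pos: [588.4, -115.2, 72.9]
eef_rot: [0.761, 0.649, -0.0, -0.001]
force: [-0.3, -0.8, 0.1]
opening: 0.796
```

```bash
python3 - <<'E'
from h import *
st(); to(DW(41,-47,56,D),0)
E
```

```text
t 16.5 deck [ 42.5 -50. ] z 72.9 jaw-ang-deck 0.1 tilt [-0.002  0.001 -1.   ] F [-0.3 -0.8  0.1] open 0.8 q [-0.3   0.4   0.51  1.79 -0.23  1.01  0.15]
d_cm [ 0.29 -0.15  1.7 ] rot [-0.1  -0.04  0.07]
```

Request:
move_arm(
  series=[0.4,-0.15,0.4,0,0,0,0,0,0.4,0,0,0,0,0,0.2,0,0,0,0,0,0.2,0,0,0],
)

```text
time: 17.0
tool_pos: [587.5, -110.7, 60.9]
eef_rot: [0.761, 0.649, 0.0, -0.001]
force: [-0.8, 2.4, 4.8]
opening: 0.802
```

Request:
move_arm(
  series=[0,0,0.15,0,0,0,0,0,0.15,0,0,0,0,0,0,0,0,0],
)

```text
time: 17.38
tool_pos: [587.5, -110.8, 57.8]
eef_rot: [0.761, 0.649, 0.0, -0.001]
force: [0.2, 1.2, 4.2]
opening: 0.799
```

```bash
python3 - <<'E'
from h import *
st()
E
```

```text
t 17.38 deck [ 41.  -45.8] z 57.8 jaw-ang-deck 0.1 tilt [-0.001  0.001 -1.   ] F [0.2 1.2 4.2] open 0.8 q [-0.3   0.42  0.51  1.81 -0.24  0.98  0.15]
```

Request:
move_arm(
  series=[0,0,0.1,0,0,0,0,0,0.1,0,0,0,0,0,0,0,0,0],
)

```text
time: 17.75
tool_pos: [587.8, -110.9, 56.5]
eef_rot: [0.761, 0.649, 0.0, -0.001]
force: [-2.2, 2.9, 12.1]
opening: 0.798
```

Request:
move_arm(
  series=[0,0,0.1,0,0,0,0,0,0.1,0,0,0,0,0,0,0,0,0],
)

```text
time: 18.12
tool_pos: [588.2, -111.1, 56.4]
eef_rot: [0.761, 0.649, 0.001, -0.001]
force: [-9.1, 3.8, 29.8]
opening: 0.801
```

It bottomed out at z 56.4 (tips at about 42.4) with 30 N. I'll lift and inspect.

Request:
move_arm(
  series=[0,0,-0.4,0,0,0,0,0,-2,0,0,0,0,0,-4,0,0,0,2,0,-4,0,0,0,4,0,-4,0,0,0],
)

```text
time: 18.75
tool_pos: [596.5, -53.8, 199.7]
eef_rot: [0.762, 0.647, -0.001, -0.001]
force: [2.2, 1.0, -0.8]
opening: 0.799
```

```bash
python3 - <<'E'
from h import *
st()
shot("wrist","w10"); shot("scene","s10",(90,120,380,320),2.7)
E
```

```text
t 18.75 deck [40.7 11.9] z 199.7 jaw-ang-deck -0.2 tilt [-0.002  0.    -1.   ] F [ 2.2  1.  -0.8] open 0.8 q [-0.42  0.27  0.53  1.67 -0.14  1.24 -0.03]
```

View pics/w10.png

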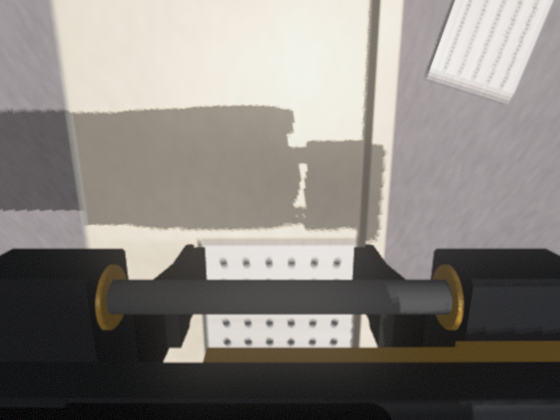

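View pics/s10.png

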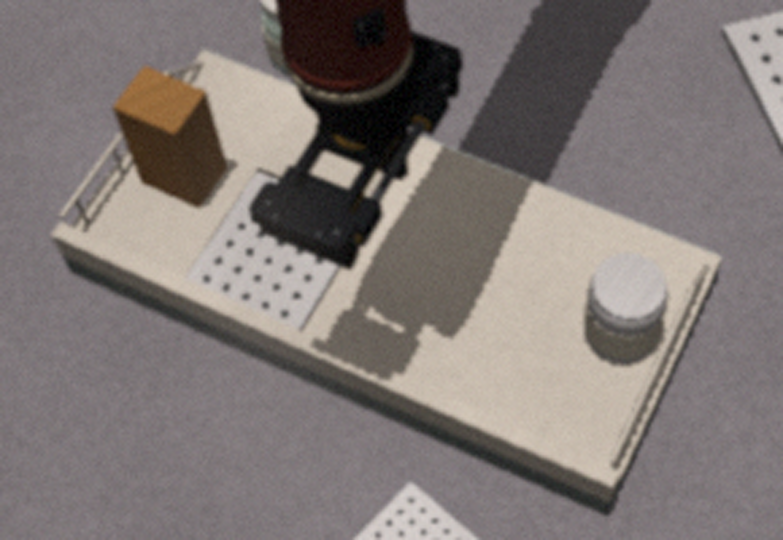

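It looks flush: no shadow step along the left edge at (320,290). To be sure, I'll press once over each stud separately with shut fingers and read the heights.

```bash
python3 - <<'E'
from h import *
to(DW(-3,-46,70,D),0); to(DW(83,-46,70,D),0)
E
```

```text
d_cm [-6.53 -4.68 13.21] rot [ 0.25 -0.25  0.37]
d_cm [-6.58  3.92 13.25] rot [ 0.25 -0.25  0.37]
```

Request:
move_arm(
  series=[-3.3,-2.35,0,0,0,0.4,-3.3,-2.35,0,0,0,0,0,0,5,0,0,0,0,0,5,0,0,0,0,0,2.5,0,0,0],
  fingers=0.0,
  squeeze=10,
)

```text
time: 19.48
tool_pos: [537.7, -109.8, 70.3]
eef_rot: [0.764, 0.646, -0.002, -0.002]
force: [-0.4, -0.2, 0.6]
opening: 0.315
```

Request:
move_arm(
  series=[0,0,0.6,0,0,0,0,0,0.3,0,0,0,0,0,0.2,0,0,0,0,0,0,0,0,0],
)

```text
time: 19.98
tool_pos: [540.0, -109.4, 62.2]
eef_rot: [0.763, 0.646, 0.0, -0.001]
force: [0.1, 0.2, -0.8]
opening: 0.008
```

```bash
python3 - <<'E'
from h import *
st()
E
```

```text
t 19.98 deck [ -6.2 -51.9] z 62.2 jaw-ang-deck -0.3 tilt [-0.001  0.001 -1.   ] F [ 0.1  0.2 -0.8] open 0.01 q [-0.34  0.32  0.53  1.92 -0.2   0.95  0.13]
```

Request:
move_arm(
  series=[0.6,0.3,0.2,0,0,0,0,0,0.2,0,0,0,0,0,0.1,0,0,0,0,0,0.1,0,0,0,0,0,0,0,0,0],
)

```text
time: 20.6
tool_pos: [543.5, -103.7, 56.5]
eef_rot: [0.763, 0.646, -0.0, -0.002]
force: [-5.9, 2.6, 13.0]
opening: 0.008
```

```bash
python3 - <<'E'
from h import *
st()
E
```

```text
t 20.6 deck [ -3.7 -45.8] z 56.5 jaw-ang-deck -0.4 tilt [-0.002  0.002 -1.   ] F [-5.9  2.6 13. ] open 0.01 q [-0.34  0.34  0.53  1.92 -0.21  0.94  0.12]
```

The near side is hard at 56.5. Now the far stud.

Request:
move_arm(
  series=[0,0,-1.4,0,0,0,0,2.9,0,0,0,0,0,2.9,0,0,0,0,0,2.9,0,0,0,0,0,0,0.6,0,0,0],
)

```text
time: 21.22
tool_pos: [631.1, -118.7, 63.9]
eef_rot: [0.763, 0.646, -0.0, -0.0]
force: [0.2, 0.6, -0.9]
opening: 0.007
```

```bash
python3 - <<'E'
from h import *
st()
E
```

```text
t 21.23 deck [ 85.2 -46.7] z 63.9 jaw-ang-deck -0.3 tilt [-0.  0. -1.] F [ 0.2  0.6 -0.9] open 0.01 q [-0.27  0.5   0.51  1.69 -0.27  1.03  0.16]
```

Request:
move_arm(
  series=[0,-0.2,0.3,0,0,0,0,0,0.2,0,0,0,0,0,0.2,0,0,0,0,0,0.1,0,0,0,0,0,0,0,0,0],
)

```text
time: 21.85
tool_pos: [627.2, -117.9, 56.5]
eef_rot: [0.763, 0.646, -0.0, -0.001]
force: [-3.6, 2.1, 9.8]
opening: 0.007
```

```bash
python3 - <<'E'
from h import *
st()
E
```

```text
t 21.85 deck [ 81.2 -46.5] z 56.5 jaw-ang-deck -0.4 tilt [-0.002  0.002 -1.   ] F [-3.6  2.1  9.8] open 0.01 q [-0.27  0.5   0.51  1.7  -0.28  1.02  0.16]
```

Request:
move_arm(
  series=[0,0,0.1,0,0,0,0,0,0,0,0,0],
)

```text
time: 22.1
tool_pos: [627.2, -117.9, 56.5]
eef_rot: [0.763, 0.646, 0.0, -0.001]
force: [-8.0, 2.0, 19.1]
opening: 0.006
```

Request:
move_arm(
  series=[0,0,-0.5,0,0,0,0,0,-2,0,0,0,0,0,-5,0,0,0,3,-3,-5,0,0,0,5,-3,-2,0,0,0],
)

```text
time: 22.72
tool_pos: [583.4, -32.6, 201.3]
eef_rot: [0.765, 0.644, 0.001, 0.001]
force: [0.8, 1.9, -1.1]
opening: 0.004
```

Request:
move_arm(
  series=[5,-3,0,0,0,0,5,-3,0,0,0,0,5,0,0,0,0,0,5,0,0,0,0,0,0,0,0,0,0,0],
)

```text
time: 23.35
tool_pos: [556.2, 181.2, 198.2]
eef_rot: [0.761, 0.649, 0.0, -0.002]
force: [0.9, -1.0, -0.9]
opening: 0.004
```

```bash
python3 - <<'E'
from h import *
st()
shot("scene","s11",(90,120,380,320),2.7); shot("top","t11",(190,90,500,290),2.5)
for n in ["scene","top"]:
    for t in ["panel","carton","can","jar","stud_near","stud_far"]: print(n,t,[(np.round(d["at"],1).tolist(),round(d["conf"],2)) for d in landmark_of(n,t)][:3])
print("expected panel",DW(41,-91,32,D))
E
```

```text
t 23.35 deck [-36.5 237.5] z 198.2 jaw-ang-deck 0.0 tilt [-0.002  0.003 -1.   ] F [ 0.9 -1.  -0.9] open 0.0 q [-0.74  0.23  0.41  1.7  -0.1   1.23 -0.47]
scene panel [([225.1, 294.1, 0.0], 0.88), ([576.8, -156.4, 33.9], 0.85), ([790.5, 44.5, -1.9], 0.72)]
scene carton [([529.3, -262.2, 44.1], 0.76)]
scene can [([567.8, 162.2, 41.0], 0.91)]
scene jar [([333.4, -227.6, 0.9], 0.81)]Traceback (most recent call last):
  File "<stdin>", line 5, in <module>
ValueError: it knows: can, carton, deck, jar, panel, seat, upstand
```

View pics/s11.png

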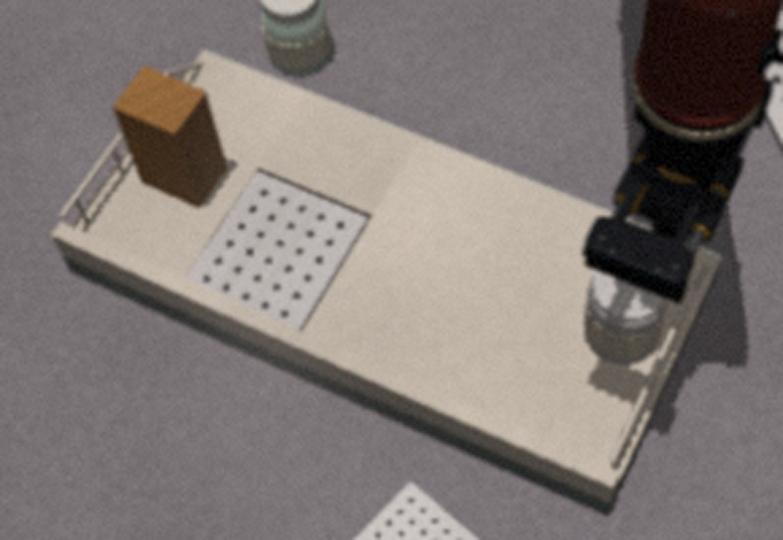

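View pics/t11.png

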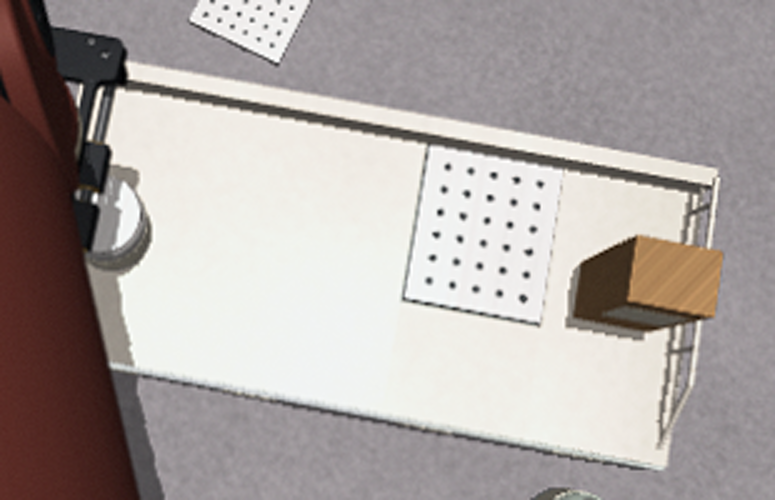

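The panel sits flush in the opening with no shadow step. The carton and jar are unmoved, the can stands in place, and the gripper hangs about 57 mm above the can without touching it. Handing in.

```bash
python3 -c "
from bench import *
print(sign_off())"
```

```text
the job is handed in; nothing more can be done
None
```

The panel is back in its opening and pressed level and flush with the deck; I handed the job in at about 23.5 s. I pushed it against the upstand until the force reached 15 N, slid it along deck -y until it dropped in, then pressed its raised end down over both studs at once. I finished with a separate press over each stud.

**Seating:** Each press stopped hard at tool height 56.4–56.5 mm, which puts the fingertips at about 42.5 mm (the deck top is at 42 mm). The peak force was about 32 N in all (30 N vertical), reached while pressing both studs together. In the last pictures the shadow step at the panel's left edge is gone. The network places the panel at (577, -156, 34), within a few mm of the seat.

**Bystanders:** The carton, can and jar were found where they started, within the network's 4 mm or so of error. The gripper was clear of everything when I handed in.

**Problems:**
- A quarter-turn of the gripper the wrong way brought the last joint to 2.62 rad, just inside its 2.65 limit. I turned back the other way.
- My last check script stopped with an error because the networks do not know the studs. The stud positions therefore rest on the press heights, and the top camera's network check was not done.

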